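# Lock the box cradle's over-centre clamp with the extension bar

### The arm

A 6-joint arm with a two-finger parallel gripper is mounted at the origin on a cart in front of the work surface, level with it; the furniture and walls round the work are solid. World frame = base frame: x ahead of the robot, y to its left, z up, the work surface at z = 0. Lengths are in m, angles in degrees, forces in N, time in s.
With the tool pointing down it reaches from about 0.3 to 0.775 m from the base axis. Payload 14.6 kg.
Tool frame: the origin (TCP) lies at the very end of the fingers, on their centre line; the grasp point (between the pads) lies 19 mm behind it; z points along the fingers, y is the line along which they close (so a half turn about z gives the same grasp; the last joint's range is limited). The gripper opens to 94 mm and grips with 3 to 60 N. Pads are 16 mm wide; open, the fingers measure 119 mm over their backs; the gripper's body (75 mm by 177 mm) begins 78 mm behind the grasp point.
Start: joints at [70.268, 17.183, 87.147, -0, 75.671, -3.816], TCP at [0.151, 0.529, 0.205] pointing down, gripper open.
Joint ranges: [-173.82, 173.82], [-45.26, 126.66], [13.44, 144.39], [-59.66, 239.66], [0, 175.72], [-146.38, 146.38]. Speed limits (degrees/s): [127.2, 127.2, 147.25, 180, 180, 180].

### API

Orientations are given as [roll, pitch, yaw] about the fixed x, y, z axes, in that order (R = Rz(yaw) Ry(pitch) Rx(roll)).
In Python, from bench import * gives the robot as it stands. The module is installed in compiled form; this text tells all that it offers.
- The arm moves only by the tool jog_arm, never from a script. Its argument "motion" is a list of rows, each an object with "delta_rot": the turn, a rotation vector about the tool's x, y, z in rad, a list of three; "travel": the shift along the tool's x, y, z in m, a list of three; "claw": the finger opening in m, from 0 to 0.094. In form: [{"delta_rot": [ax, ay, az], "travel": [tx, ty, tz], "claw": claw}, ...]. A call has 1 to 10 rows; each row shifts and turns the commanded pose from where the row before left it, along the tool's axes as they then stand; what a row does not reach is not made up. A row lasts 1/8 s, in which the tool goes at most 62.5 mm and 10.7 degrees, less where a joint would pass 70% of its speed; a pose out of reach is approached as far as the arm can. A call with a gripper value outside its range is refused whole. The fingers move at their own pace and stop on an object; "force" is the grip in N (left out, the last holds). Time passes only in rows, so rows that do not move let the fingers close. It gives the time, the measured TCP pose, the force, the opening and the grip force at its end, in the units of the state.
- read_state(): the state, without advancing time (a new reading comes with each control period).
- snapshot(name): name is "side" or "top" or "wrist"; returns a dict with "image" (384x512x3 uint8, blue, green, red), "K" (3x3 intrinsics, pixels), "k1" (the pictures are not rectified: a ray, as slopes to the right and down, at radius r is drawn at 1 + k1 r^2 times it, then the intrinsics apply), "rvec" (rotation vector, rad) and "tvec" (3), from world to camera coordinates, as OpenCV has them. Camera axes: x right, y down, z forward; pixel columns grow to the right and rows downward; lengths in m; the calibration is good to about 2 mm. A picture is of the moment at which its call begins. There is no depth.
- close_job(): hands the job in; it is judged then, once.
The state is a dict: "time_s": time; "joints": joint angles; "qvel": joint speeds; "joint_efforts": joint torques, N m; "position": TCP position; "tcp_rot": TCP orientation; "ft_force": force on the tool from outside, world axes, zero at the start; "ft_torque": the same for the moment, N m; "gripper_width": opening from 0.0 (shut) to 1.0 (fully open); "grip_force": force on a finger pad.
Only numpy, scipy, OpenCV 4.12 (cv2) and the standard library are available. Lean on these libraries where they do the work, as an engineer would, in place of code of your own. Each camera call takes 0.05 s, during which the arm holds its last target. There are 200 camera calls.

### The job

Lock the instrument box in its cradle: slip the loose steel extension bar well onto the clamp's short lever and with the bar swing the lever past its dead point so that it stays locked by itself; stop as soon as you feel it go over, do not ram it against its stop. Then draw the bar off and lay it flat on the bare table clear of the clamp. Do not touch the lever with the gripper, and leave the other things where they are.

Things in the scene. Friction and masses are not known exactly. Their poses are not given: they have to be found in the camera images.
- cradle: grey steel cradle fixed on the table, base plate 284 x 262 x 6 mm (x -142 to 142, y -26 to 236 mm in its frame), with a closed steel instrument box (241 x 138 x 60 mm) on its +y half. Origin on the table top exactly under the vertical pivot axis of the clamp lever; z up. Lever directions are told in this frame, in degrees counter-clockwise (seen from above) from its +x
- clamp_lever: round steel lever stub, level, sticking out of the clamp's hub. Origin on the pivot axis 50 mm above the table, x outward along the stub, z up. 12 mm thick from a 20 mm thick shoulder (its face 30 mm from the pivot axis) to the end at 75 mm; the last 10 mm taper to 6 mm. Turns counter-clockwise to close. Starts pointing between -138 and -98 degrees, held by friction of about 0.1 N m
- lever_tip (a point): middle of the stub's outer end, 75 mm from the pivot axis, 50 mm high. The stub's setting on the hub differs from clamp to clamp and cannot be read: locked, it points anywhere from -69 to -45 degrees (less free play), the dead point 3.4 degrees before that, so feel for the falling force. Contact forces of bar on lever may add up to 60 N at most
- clamp_pad (a point): face of the clamp's rubber pad, driven 5 mm along +y (hub 44 mm wide, link to 74 mm high). Up to 17 degrees of free play in the lever, then a spring resists, up to 19 N at the middle of a seated bar; over the last 25 degrees before the dead point this falls to nothing. Past it, it snaps 3.4 degrees to a rigid stop, locked; short of it, it springs back. Over it, over 12 N by hand is ramming
- bar: loose straight square steel tube, 180 mm long, 24 x 24 mm outside, walls 3.5 mm, 17 x 17 mm bore open at its +x end; a black plastic cap 10 mm long shuts the -x end. About 0.22 kg. Origin at mid-length on its underside, x towards the open mouth. Starts flat on the table. Fully on the lever (mouth at the shoulder) it covers 45 mm of stub and its middle is 120 mm from the pivot
- bar_mouth (a point): centre of the bar's open mouth, 90 mm from the bar's origin along its x and 12 mm above its underside
- vial: bystander: glass vaccine vial with a cap, 22 mm across, 43 mm high, standing; origin at the centre of its underside
- carton: bystander: small carton 62 x 34 x 34 mm; origin at the centre of its underside
- counter: bystander: round hand tally counter 62 x 47 x 21 mm; origin at the centre of its underside
- peel_pack: bystander: flat peel pack with a syringe, 176 x 47 x 15 mm, long along its y; origin at the centre of its underside

How it is judged (in metres and radians):
On the way, in this order (a step that is already met when the one before it is completed fails the run):
1. the bar is slipped at least 30 mm over the lever stub (x of lever_tip in the frame of bar between 0 and 0.06 m and y of lever_tip in the frame of bar between -0.008 and 0.008 m and z of lever_tip in the frame of bar between 0.004 and 0.02 m), for 0.2 s.
2. the lever is swung over to its locked side with the bar still at least 20 mm on it (x of lever_tip in the frame of cradle above 0 m and x of lever_tip in the frame of bar between 0 and 0.07 m and y of lever_tip in the frame of bar between -0.008 and 0.008 m), for 0.2 s.
At the end, for the whole second after the job is handed in: the lever rests locked past its dead point (tip on the +x side of the pivot, cradle frame; only a locked lever can rest there); the bar lies flat on the bare table (level within 4 degrees, mouth centre under 18 mm high), at rest, touching neither lever nor cradle (x of lever_tip in the frame of cradle above 0 m and height (world z) of bar_mouth below 0.018 m and angle between bar's own x axis and vertical between 1.5 and 1.64 rad and linear speed of bar below 0.02 m/s and contact force between bar and clamp_lever below 0.1 N and contact force between bar and cradle below 0.1 N).
It fails at once if the lever was overloaded: more than 60 N between bar and lever (contact force between bar and clamp_lever above 60 N).
It fails at once if the gripper pushed the clamp's lever itself (contact force between any of the fingers, the arm and clamp_lever above 2 N).
It fails at once if a bystander (vial, carton, counter or peel pack) was moved more than 30 mm (distance of any of vial, carton, counter, peel_pack from where it was at the start of the episode above 0.03 m).
It fails at once if the lever was rammed: with the pad fully out (clamp over or within 9 degrees of its dead point) bar and lever bore on each other with more than 25 N (y of clamp_pad in the frame of cradle above 0.0931 m and contact force between bar and clamp_lever above 25 N).
It also fails if it takes over 72 s, if anything falls off the work surface, if the arm or the gripper's body presses on something with over 40 N, if the wrist force passes 120 N, or if a joint passes its speed limit or range.

## Working session

There is one attempt and no reset: what is moved stays moved. The work goes in short steps, Python scripts to look and compute and a tool call to move; the robot and the scene stay as the last step left them, time stands still between calls to the robot, and variables do not carry over. Pictures are saved under pics/ and viewed, at most 10 in all, crops included, and the job is handed in when it is done.

Besides the shell and the picture viewer there is one more tool, called after "Call:" by a JSON object that holds its "op" and its "data". jog_arm: Moves the arm, as the interface text tells. Its arguments: {"type":"object","properties":{"motion":{"type":"array","items":{"type":"object","properties":{"delta_rot":{"type":"array","items":{"type":"number"}},"travel":{"type":"array","items":{"type":"number"}},"claw":{"type":"number"}}}},"force":{"type":"number"}},"required":["motion"]}

```bash
mkdir -p pics
cat > h.py <<'E'
from bench import *
import numpy as np, cv2
def snap(n,f=None):
    s=snapshot(n)
    if f: cv2.imwrite('pics/'+f,s['image']); np.savez('pics/'+f[:-4],**{k:np.array(s[k]) for k in('K','k1','rvec','tvec')},image=s['image'])
    return s
def ray(s,u,v):
    K=np.array(s['K']);k1=float(s['k1']);R=cv2.Rodrigues(np.array(s['rvec'],float))[0];t=np.array(s['tvec'],float).ravel()
    p=cv2.undistortPoints(np.array([[[u,v]]],float),K,np.array([k1,0,0,0.]))[0,0]
    return -R.T@t, R.T@np.array([p[0],p[1],1])
def px2w(s,u,v,z):
    c,d=ray(s,u,v); return c+d*(z-c[2])/d[2]
def w2px(s,P):
    return cv2.projectPoints(np.atleast_2d(np.array(P,float)),np.array(s['rvec'],float),np.array(s['tvec'],float),np.array(s['K']),np.array([float(s['k1']),0,0,0.]))[0][:,0]
def load(f): return np.load('pics/'+f+'.npz')
E
python3 - <<'E'
from h import *
a=snap('top','top1.png');b=snap('side','side1.png')
print(a['K'],a['k1'],a['tvec'],a['rvec']);print(read_state())
for n,s in(('top',a),('side',b)): print(ray(s,256,192))
E
```

```text
[[403.374411     0.         255.00485454]
 [  0.         403.374411   194.73852381]
 [  0.           0.           1.        ]] -0.11462207388623541 [-0.05654191  0.56879124  1.31806145] [ 2.11108527 -2.1170275   0.21932148]
{'time_s': 0.1, 'joints': array([ 7.02699385e+01,  1.72140421e+01,  8.71764128e+01, -2.27022083e-04,
        7.56713914e+01, -3.81682766e+00]), 'qvel': array([ 0.05466433, -0.09435321, -0.12980064, -0.00974939,  0.00879085,
        0.03169093]), 'joint_efforts': array([ 7.97738685e-04, -5.32644546e+01, -3.53282368e+01,  7.09677231e-02,
        2.35155568e-02, -2.32076314e-05]), 'position': array([0.15073121, 0.52869372, 0.20493022]), 'tcp_rot': array([-1.79938276e+02, -3.89751407e-03,  1.64086820e+02]), 'ft_force': array([-0.99397457,  0.15283034,  0.49305071]), 'ft_torque': array([0.00718663, 0.03513153, 0.01890663]), 'grip_force': 0.0, 'gripper_width': 0.9993603686184085}
(array([ 0.28815838, -0.05557688,  1.40637207]), array([ 0.21037361, -0.00434701, -0.97763809]))
(array([ 0.07524162, -1.1770267 ,  0.57214878]), array([ 0.3687242 ,  0.84834569, -0.38002146]))
```

View pics/top1.png

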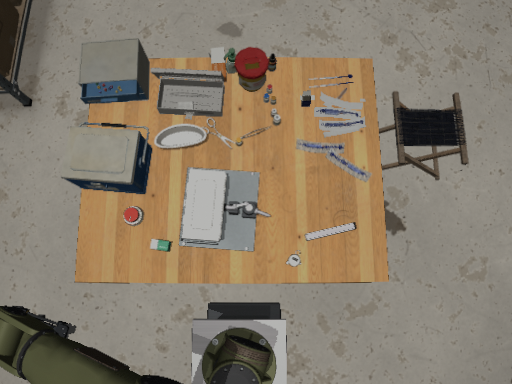

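View pics/side1.png

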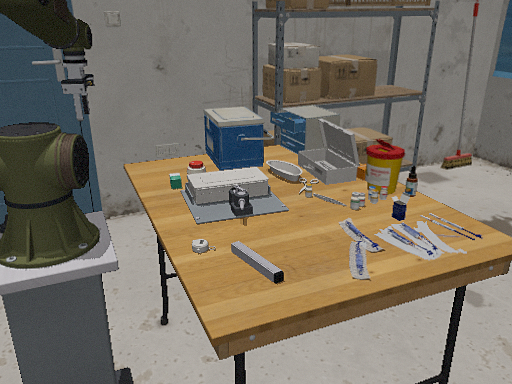

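The top view shows the cradle at px (180–258, 168–250), the lever stub near (262,212) and the bar from (306,237) to (356,226). The counter is at (293,260) and the carton at (160,244). I'll enlarge both views.

Run:
```python
from h import *
t=load('top1')['image'];s=load('side1')['image']
A=cv2.resize(t[160:275,170:370],None,fx=4,fy=4,interpolation=cv2.INTER_CUBIC)[:460]
cv2.imwrite('pics/topc.png',A)
B=cv2.resize(s[160:290,170:300],None,fx=4.6,fy=4.6,interpolation=cv2.INTER_CUBIC)
cv2.imwrite('pics/sidec.png',B)
print(A.shape,B.shape)
```

```text
(460, 800, 3) (598, 598, 3)
```

View pics/topc.png

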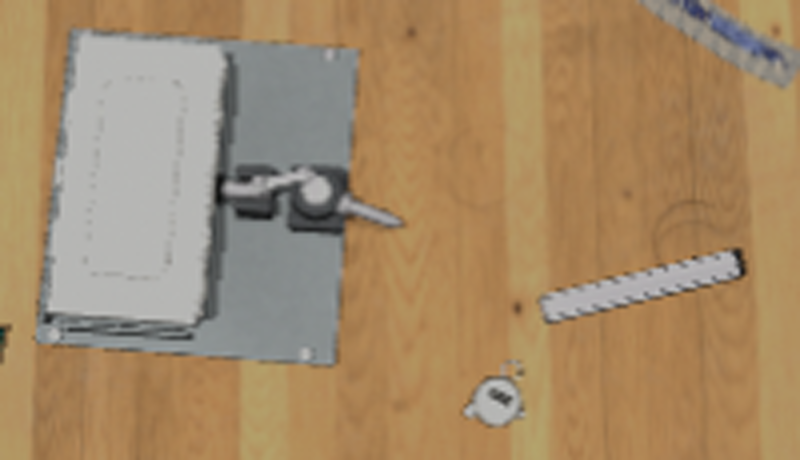

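View pics/sidec.png

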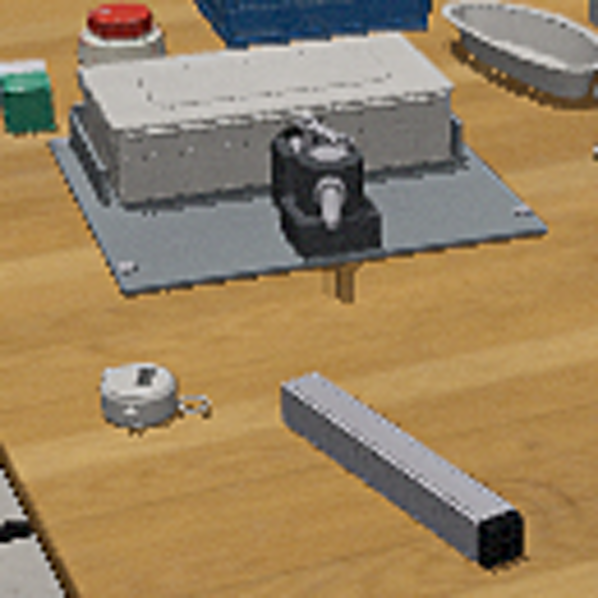

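Run:
```python
from h import *
s=load('top1')
f=lambda x,y,z:px2w(s,170+(x+.5)/4-.5,160+(y+.5)/4-.5,z)
r=lambda a:np.round(a,4)
c=[f(72,30,.006),f(357,50,.006),f(335,365,.006),f(38,340,.006)]
for p in c: print('corner',r(p))
print([np.round(np.linalg.norm(c[i]-c[(i+1)%4]),3) for i in range(4)],'expect .262 .284')
# fit: cradle corners (142,236),(142,-26),(-142,-26),(-142,236)
L=np.array([[.142,.236],[.142,-.026],[-.142,-.026],[-.142,.236]]);W=np.array(c)[:,:2]
a=L-L.mean(0);b=W-W.mean(0);th=np.arctan2((a[:,0]*b[:,1]-a[:,1]*b[:,0]).sum(),(a*b).sum())
R=np.array([[np.cos(th),-np.sin(th)],[np.sin(th),np.cos(th)]]);o=W.mean(0)-R@L.mean(0)
print('cradle',r(o),np.degrees(th))
print('hubcap',r(f(317,190,.074)),r(f(317,190,.06)))
t=f(402,223,.05);print('tip',r(t),np.linalg.norm(t[:2]-o),'dir cradle',np.degrees(np.arctan2(*(R.T@(t[:2]-o))[::-1])))
m=f(545,308,.024);e=f(742,262,.024);print('bar mouth/cap (top)',r(m),r(e),np.linalg.norm(m-e),np.degrees(np.arctan2(*(m-e)[1::-1])))
print('counter',r(f(497,400,.02)),'bar center',r((m+e)/2))
```

```text
corner [0.6821 0.1847 0.006 ]
corner [ 0.6624 -0.0724  0.006 ]
corner [ 0.3816 -0.052   0.006 ]
corner [0.4032 0.206  0.006 ]
[np.float64(0.258), np.float64(0.282), np.float64(0.259), np.float64(0.28)] expect .262 .284
cradle [ 0.5242 -0.0381] -4.402713560269936
hubcap [ 0.5231 -0.0374  0.074 ] [ 0.5255 -0.0372  0.06  ]
tip [ 0.4986 -0.1094  0.05  ] 0.07572600197330463 dir cradle -105.38068006236306
bar mouth/cap (top) [ 0.4283 -0.2326  0.024 ] [ 0.4671 -0.4057  0.024 ] 0.1773960333547885 102.62196681431456
counter [ 0.3503 -0.1901  0.02  ] bar center [ 0.4477 -0.3192  0.024 ]
```

The numbers check out. The plate measures 0.26 × 0.28 m, the tip is 75.7 mm from the pivot, and the bar is 177 mm long with its black cap on the far (−y) end, so the mouth faces the lever. Next I'll move above the bar's mouth half.

Call:
{"op": "jog_arm", "data": {"motion": [{"travel": [-0.0397, -0.0383, 0], "claw": 0.06}, {"travel": [-0.0397, -0.0383, 0], "claw": 0.06}, {"travel": [-0.0397, -0.0383, 0], "claw": 0.06}, {"travel": [-0.0397, -0.0383, 0], "claw": 0.06}, {"travel": [-0.0397, -0.0383, 0], "claw": 0.06}, {"travel": [-0.0397, -0.0383, 0], "claw": 0.06}, {"travel": [-0.0397, -0.0383, 0], "claw": 0.06}, {"travel": [-0.0397, -0.0383, 0], "claw": 0.06}, {"travel": [-0.0397, -0.0383, 0], "claw": 0.06}]}}

```text
schema error: expected keys delta_rot, travel, claw
```

Call:
{"op": "jog_arm", "data": {"motion": [{"travel": [-0.0197, -0.0497, 0], "claw": 0.06}, {"travel": [-0.0197, -0.0497, 0], "claw": 0.06}, {"travel": [-0.0197, -0.0497, 0], "claw": 0.06}, {"travel": [-0.0197, -0.0497, 0], "claw": 0.06}, {"travel": [-0.0197, -0.0497, 0], "claw": 0.06}, {"travel": [-0.0197, -0.0497, 0], "claw": 0.06}, {"travel": [-0.0197, -0.0497, 0], "claw": 0.06}]}}

```text
schema error: expected keys delta_rot, travel, claw
```

Call:
{"op": "jog_arm", "data": {"motion": [{"delta_rot": [0, 0, 0.179], "travel": [0, 0, 0.015], "claw": 0.06}, {"delta_rot": [0, 0, 0.179], "travel": [0, 0, 0.015], "claw": 0.06}, {"delta_rot": [0, 0, 0.179], "travel": [0, 0, 0.015], "claw": 0.06}, {"delta_rot": [0, 0, 0.179], "travel": [0, 0, 0.015], "claw": 0.06}, {"delta_rot": [0, 0, 0.179], "travel": [0, 0, 0.015], "claw": 0.06}, {"delta_rot": [0, 0, 0.179], "travel": [0, 0, 0.015], "claw": 0.06}, {"claw": 0.06}, {"claw": 0.06}]}}

```text
schema error: expected keys delta_rot, travel, claw
```

Run:
```python
from h import *
s=snap('wrist','w1.png')
print(read_state()['position'],read_state()['tcp_rot'],read_state()['time_s'])
m=np.array([.4283,-.2326]);e=np.array([.4671,-.4057])
for p in (m,e): print(w2px(s,[*p,.024]))
```

```text
[0.15077639 0.52873307 0.20503232] [-1.79950736e+02 -2.72748920e-03  1.64081303e+02] 0.15
[[-78.97222902 411.40733644]]
[[-131.32362973  435.47841261]]
```

View pics/w1.png

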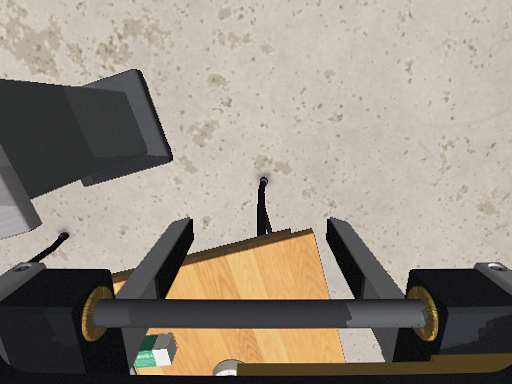

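The calls were refused because every row needs all three keys, so the wrist picture only shows the floor and the table edge with the carton at (155,350). I'll resend with all keys.

Call:
{"op": "jog_arm", "data": {"motion": [{"delta_rot": [0, 0, 0], "travel": [-0.0397, -0.0383, 0], "claw": 0.06}, {"delta_rot": [0, 0, 0], "travel": [-0.0397, -0.0383, 0], "claw": 0.06}, {"delta_rot": [0, 0, 0], "travel": [-0.0397, -0.0383, 0], "claw": 0.06}, {"delta_rot": [0, 0, 0], "travel": [-0.0397, -0.0383, 0], "claw": 0.06}, {"delta_rot": [0, 0, 0], "travel": [-0.0397, -0.0383, 0], "claw": 0.06}, {"delta_rot": [0, 0, 0], "travel": [-0.0397, -0.0383, 0], "claw": 0.06}, {"delta_rot": [0, 0, 0], "travel": [-0.0397, -0.0383, 0], "claw": 0.06}, {"delta_rot": [0, 0, 0], "travel": [-0.0397, -0.0383, 0], "claw": 0.06}, {"delta_rot": [0, 0, 0], "travel": [-0.0397, -0.0383, 0], "claw": 0.06}]}}

```text
time_s: 1.27
position: [0.4005, 0.0977, 0.2055]
tcp_rot: [180.0, 0.0, 164.1]
ft_force: [-0.4, 0.8, 0.5]
gripper_width: 0.64
grip_force: 0.0
```

Call:
{"op": "jog_arm", "data": {"motion": [{"delta_rot": [0, 0, 0], "travel": [-0.0197, -0.0497, 0], "claw": 0.06}, {"delta_rot": [0, 0, 0], "travel": [-0.0197, -0.0497, 0], "claw": 0.06}, {"delta_rot": [0, 0, 0], "travel": [-0.0197, -0.0497, 0], "claw": 0.06}, {"delta_rot": [0, 0, 0], "travel": [-0.0197, -0.0497, 0], "claw": 0.06}, {"delta_rot": [0, 0, 0], "travel": [-0.0197, -0.0497, 0], "claw": 0.06}, {"delta_rot": [0, 0, 0], "travel": [-0.0197, -0.0497, 0], "claw": 0.06}, {"delta_rot": [0, 0, 0], "travel": [-0.0197, -0.0497, 0], "claw": 0.06}]}}

```text
time_s: 2.15
position: [0.4369, -0.2748, 0.2053]
tcp_rot: [180.0, -0.0, 164.1]
ft_force: [0.1, -0.5, -0.3]
gripper_width: 0.64
grip_force: 0.0
```

Call:
{"op": "jog_arm", "data": {"motion": [{"delta_rot": [0, 0, 0.179], "travel": [0, 0, 0.015], "claw": 0.06}, {"delta_rot": [0, 0, 0.179], "travel": [0, 0, 0.015], "claw": 0.06}, {"delta_rot": [0, 0, 0.179], "travel": [0, 0, 0.015], "claw": 0.06}, {"delta_rot": [0, 0, 0.179], "travel": [0, 0, 0.015], "claw": 0.06}, {"delta_rot": [0, 0, 0.179], "travel": [0, 0, 0.015], "claw": 0.06}, {"delta_rot": [0, 0, 0.179], "travel": [0, 0, 0.015], "claw": 0.06}, {"delta_rot": [0, 0, 0], "travel": [0, 0, 0], "claw": 0.06}, {"delta_rot": [0, 0, 0], "travel": [0, 0, 0], "claw": 0.06}]}}

```text
time_s: 3.15
position: [0.4373, -0.2731, 0.116]
tcp_rot: [180.0, 0.0, 102.8]
ft_force: [-0.6, 0.5, 0.0]
gripper_width: 0.637
grip_force: 0.0
```

Run:
```python
from h import *
s=snap('wrist','w2.png')
print(read_state()['position'],read_state()['tcp_rot'],read_state()['time_s'])
m=np.array([.4283,-.2326]);e=np.array([.4671,-.4057])
for p in (m,e): print(w2px(s,[*p,.024]))
```

```text
[ 0.43732577 -0.27311636  0.1160977 ] [1.79969024e+02 3.63319066e-02 1.02742482e+02] 3.2
[[259.57570367 149.06203322]]
[[259.06042846 300.83472365]]
```

View pics/w2.png

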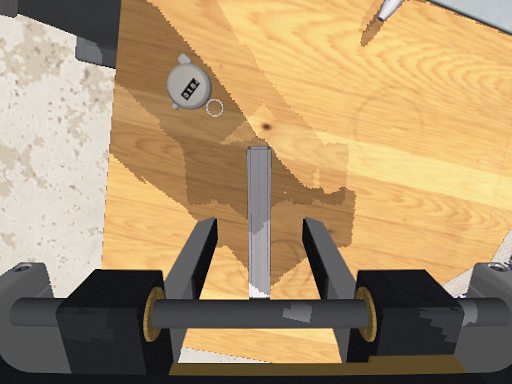

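The wrist view shows the bar's mouth edge at (259,147), predicted (259.6,149), so the bar is aligned with the tool. The counter at (190,88) and the lever tip at (375,25) are both clear. Going down to grip about 43 mm behind the mouth.

Call:
{"op": "jog_arm", "data": {"motion": [{"delta_rot": [0, 0, 0], "travel": [0, 0, 0.035], "claw": 0.06}, {"delta_rot": [0, 0, 0], "travel": [0, 0, 0.035], "claw": 0.06}, {"delta_rot": [0, 0, 0], "travel": [0, 0, 0.025], "claw": 0.06}, {"delta_rot": [0, 0, 0], "travel": [0, 0, 0.012], "claw": 0.06}, {"delta_rot": [0, 0, 0], "travel": [0, 0, 0.006], "claw": 0.06}, {"delta_rot": [0, 0, 0], "travel": [0, 0, 0], "claw": 0.06}, {"delta_rot": [0, 0, 0], "travel": [0, 0, 0], "claw": 0.02}, {"delta_rot": [0, 0, 0], "travel": [0, 0, 0], "claw": 0.01}, {"delta_rot": [0, 0, 0], "travel": [0, 0, 0], "claw": 0.01}, {"delta_rot": [0, 0, 0], "travel": [0, 0, 0], "claw": 0.01}], "force": 50}}

```text
time_s: 4.45
position: [0.4371, -0.273, 0.0025]
tcp_rot: [180.0, 0.0, 102.6]
ft_force: [3.3, 1.3, 2.1]
gripper_width: 0.251
grip_force: 46.0
```

Call:
{"op": "jog_arm", "data": {"motion": [{"delta_rot": [0, 0, 0], "travel": [0, 0, 0], "claw": 0.01}, {"delta_rot": [0, 0, 0], "travel": [0, 0, 0], "claw": 0.01}], "force": 60}}

```text
time_s: 4.7
position: [0.4371, -0.273, 0.0026]
tcp_rot: [180.0, 0.0, 102.5]
ft_force: [-1.1, 0.7, 2.9]
gripper_width: 0.251
grip_force: 60.0
```

Call:
{"op": "jog_arm", "data": {"motion": [{"delta_rot": [0, 0, 0], "travel": [0, 0, -0.019], "claw": 0.01}, {"delta_rot": [0, 0, 0], "travel": [0, 0, -0.019], "claw": 0.01}, {"delta_rot": [0, 0, 0.141], "travel": [0, 0, 0], "claw": 0.01}, {"delta_rot": [0, 0, 0.141], "travel": [0, 0, 0], "claw": 0.01}, {"delta_rot": [0, 0, 0.141], "travel": [0, 0, 0], "claw": 0.01}, {"delta_rot": [0, 0, 0.141], "travel": [0, 0, 0], "claw": 0.01}, {"delta_rot": [0, 0, 0], "travel": [0.036, 0.0008, 0], "claw": 0.01}, {"delta_rot": [0, 0, 0], "travel": [0.036, 0.0008, 0], "claw": 0.01}, {"delta_rot": [0, 0, 0], "travel": [0.035, 0.0008, 0], "claw": 0.01}, {"delta_rot": [0, 0, 0], "travel": [0, 0, 0], "claw": 0.01}]}}

```text
time_s: 5.95
position: [0.4758, -0.1713, 0.0401]
tcp_rot: [-180.0, -0.0, 70.4]
ft_force: [0.3, -0.9, -2.4]
gripper_width: 0.247
grip_force: 60.0
```

Run:
```python
from h import *
s=snap('wrist','w3.png');b=snap('side','s3.png')
st=read_state();print(st['position'],st['tcp_rot'],st['time_s'],st['ft_force'],st['ft_torque'])
for P in ([.4988,-.1087,.05],[.5242,-.0381,.05]): print(w2px(s,P),w2px(b,P))
print(w2px(b,[st['position'][0]+.0435*.3387,st['position'][1]+.0435*.94,.05]))
A=cv2.resize(s['image'][0:240,130:430],None,fx=1.6,fy=1.6,interpolation=cv2.INTER_CUBIC)
B=cv2.resize(b['image'][170:270,190:290],(384,384),interpolation=cv2.INTER_CUBIC)
M=np.zeros((384,480+300,3),np.uint8);M[:,:480]=A[:384,:480];M[:300,480:]=B[40:340,40:340]
cv2.imwrite('pics/c3.png',M)
```

```text
[ 0.47538562 -0.17308975  0.04023898] [-1.79976301e+02  3.57491189e-03  7.02695344e+01] 6.05 [ 0.66253944 -0.01159645 -2.93829909] [ 0.0333832   0.06757805 -0.03010601]
[[259.29164934 133.01457113]] [[242.58875559 208.71032074]]
[[259.77205788  -9.11744281]] [[241.62908513 198.15598273]]
[[242.85509155 212.50059781]]
```

View pics/c3.png

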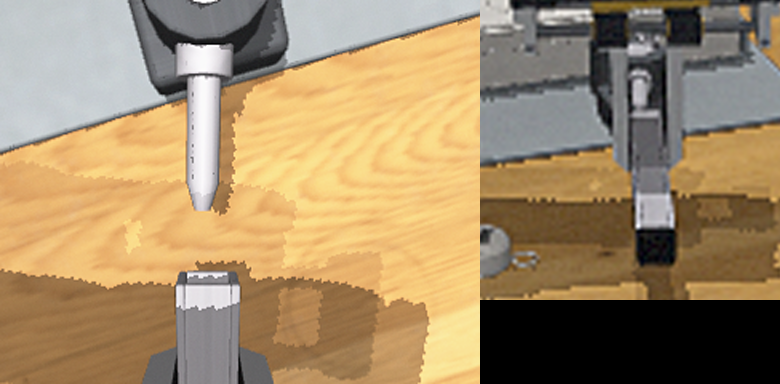

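The close-up shows the stub tip at wrist px (256,131) and the bar mouth centred at (259.4,172). The tip lies about 1.6 mm to the bar's left (tool −y), and the angles agree within 1°. I'll shift by that and start slipping on.

Call:
{"op": "jog_arm", "data": {"motion": [{"delta_rot": [0, 0, 0.008], "travel": [0, -0.0016, 0], "claw": 0.01}, {"delta_rot": [0, 0, 0], "travel": [0.01, 0, 0], "claw": 0.01}, {"delta_rot": [0, 0, 0], "travel": [0.01, 0, 0], "claw": 0.01}, {"delta_rot": [0, 0, 0], "travel": [0.01, 0, 0], "claw": 0.01}, {"delta_rot": [0, 0, 0], "travel": [0.008, 0, 0], "claw": 0.01}, {"delta_rot": [0, 0, 0], "travel": [0, 0, 0], "claw": 0.01}]}}

```text
time_s: 6.8
position: [0.4874, -0.1363, 0.0405]
tcp_rot: [180.0, 0.0, 69.8]
ft_force: [1.1, 0.8, -2.8]
gripper_width: 0.252
grip_force: 60.0
```

Run:
```python
from h import *
s=snap('wrist','w4.png');b=snap('side','s4.png')
st=read_state();print(st['position'],st['tcp_rot'],st['time_s'],st['ft_force'],st['ft_torque'])
A=cv2.resize(s['image'][0:240,130:430],None,fx=1.6,fy=1.6,interpolation=cv2.INTER_CUBIC)
B=cv2.resize(b['image'][190:250,210:270],(300,300),interpolation=cv2.INTER_CUBIC)
M=np.zeros((384,780,3),np.uint8);M[:,:480]=A[:384,:480];M[:300,480:]=B
cv2.imwrite('pics/c4.png',M)
```

```text
[ 0.48718733 -0.13684301  0.0404383 ] [-1.79998231e+02  4.47881537e-03  6.97914551e+01] 6.9 [-0.34874487 -0.28484169 -2.59020848] [ 0.02176566  0.0481214  -0.02368378]
```

View pics/c4.png

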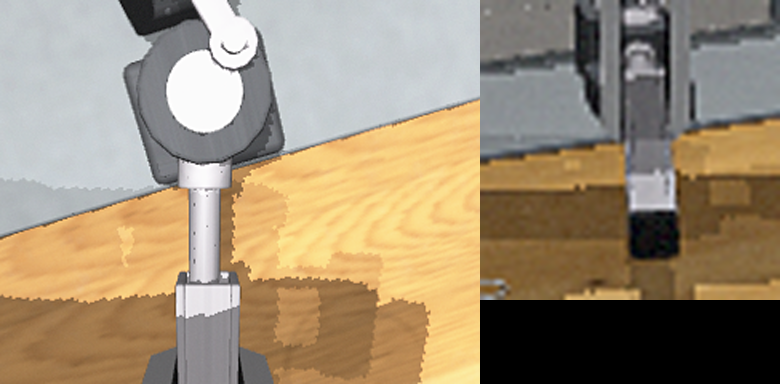

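The stub is inside the mouth, with its axis at crop (205,230) and the bar axis at (207.5,300), and no contact force. I'll push on until the mouth is a few millimetres short of the shoulder.

Call:
{"op": "jog_arm", "data": {"motion": [{"delta_rot": [0, 0, 0], "travel": [0.008, -0.0007, 0], "claw": 0.01}, {"delta_rot": [0, 0, 0], "travel": [0.007, 0, 0], "claw": 0.01}, {"delta_rot": [0, 0, 0], "travel": [0.007, 0, 0], "claw": 0.01}, {"delta_rot": [0, 0, 0], "travel": [0.005, 0, 0], "claw": 0.01}, {"delta_rot": [0, 0, 0], "travel": [0, 0, 0], "claw": 0.01}, {"delta_rot": [0, 0, 0], "travel": [0, 0, 0], "claw": 0.01}]}}

```text
time_s: 7.65
position: [0.4958, -0.1114, 0.0404]
tcp_rot: [-180.0, 0.0, 69.8]
ft_force: [0.5, 0.9, -2.6]
gripper_width: 0.252
grip_force: 60.0
```

```bash
cat >> h.py <<'E'
P0=np.array([.5242,-.0381])
def rep():
    F=[];T=[]
    st=read_state();p=st['position'];y=st['tcp_rot'][2]
    d=p[:2]-P0;r=np.linalg.norm(d);a=np.degrees(np.arctan2(d[1],d[0]))
    f=st['ft_force'];t=np.array([-d[1],d[0]])/r
    print('t',st['time_s'],'pos',np.round(p,4),'yaw',round(y,2),'r',round(r,4),'ang w',round(a,2),'cr',round(a+4.4,2),'lead',round(y-180-a,2),'F',np.round(f,1),'Ftan',round(-f[:2]@t,1),'Frad',round(f[:2]@d/r,1),'Tz',round(st['ft_torque'][2],2))
def arc(a1,lead,r,n):
    """rows from the current pose to lever angle a1 (world), tool yaw=a1+180+lead, radius r; row order tested: travel in axes before turn"""
    st=read_state();p=st['position'];y=np.radians(st['tcp_rot'][2])
    d=p[:2]-P0;a0=np.arctan2(d[1],d[0]);r0=np.hypot(*d);y1=np.radians(a1+180+lead);q=p[:2].copy()
    for k in range(1,n+1):
        w=k/n;a=a0+(np.radians(a1)-a0)*w;rr=r0+(r-r0)*w;g=P0+rr*np.array([np.cos(a),np.sin(a)])
        yy=y+(y1-y)*w;yp=y+(y1-y)*(k-1)/n;D=g-q;q=g
        print('rot',round(-(yy-yp),4),'trav',[round(np.cos(yp)*D[0]+np.sin(yp)*D[1],4),round(np.sin(yp)*D[0]-np.cos(yp)*D[1],4)])
E
python3 - <<'E'
from h import *
rep(); arc(-100,2,.0785,5)
E
```

```text
t 7.65 pos [ 0.4958 -0.1114  0.0404] yaw 69.77 r 0.0786 ang w -111.17 cr -106.77 lead 0.94 F [ 0.5  0.9 -2.6] Ftan -0.1 Frad -1.0 Tz 0.0
rot -0.0427 trav [np.float64(0.0), np.float64(0.0031)]
rot -0.0427 trav [np.float64(0.0), np.float64(0.0031)]
rot -0.0427 trav [np.float64(-0.0), np.float64(0.0031)]
rot -0.0427 trav [np.float64(-0.0), np.float64(0.0031)]
rot -0.0427 trav [np.float64(-0.0), np.float64(0.0031)]
```

Call:
{"op": "jog_arm", "data": {"motion": [{"delta_rot": [0, 0, -0.046], "travel": [0, 0.0033, 0], "claw": 0.01}, {"delta_rot": [0, 0, -0.046], "travel": [0, 0.0033, 0], "claw": 0.01}, {"delta_rot": [0, 0, -0.046], "travel": [0, 0.0033, 0], "claw": 0.01}, {"delta_rot": [0, 0, -0.046], "travel": [0, 0.0033, 0], "claw": 0.01}, {"delta_rot": [0, 0, 0], "travel": [0, 0, 0], "claw": 0.01}]}}

```text
time_s: 8.28
position: [0.5075, -0.1148, 0.04]
tcp_rot: [-179.8, -0.0, 80.4]
ft_force: [-4.9, 2.9, -1.4]
gripper_width: 0.25
grip_force: 60.0
```

```bash
sed -i 's/P0=.*/P0=np.array([.5222,-.0374])/' h.py
python3 - <<'E'
from h import *
rep()
E
```

```text
t 8.275 pos [ 0.5075 -0.1148  0.04  ] yaw 80.35 r 0.0788 ang w -100.72 cr -96.32 lead 1.07 F [-4.9  2.9 -1.4] Ftan 5.4 Frad -1.9 Tz 0.08
```

Call:
{"op": "jog_arm", "data": {"motion": [{"delta_rot": [0, 0, -0.042], "travel": [0, 0.0031, 0], "claw": 0.01}, {"delta_rot": [0, 0, -0.042], "travel": [0, 0.0031, 0], "claw": 0.01}, {"delta_rot": [0, 0, 0], "travel": [0, 0, 0], "claw": 0.01}]}}

```text
time_s: 8.65
position: [0.513, -0.1155, 0.0397]
tcp_rot: [-179.7, -0.1, 85.2]
ft_force: [-9.4, 3.1, -1.2]
gripper_width: 0.247
grip_force: 60.0
```

```bash
python3 -c "
from h import *
rep()"
```

```text
t 8.65 pos [ 0.513  -0.1155  0.0397] yaw 85.17 r 0.0787 ang w -96.72 cr -92.32 lead 1.88 F [-9.4  3.1 -1.2] Ftan 9.7 Frad -2.0 Tz 0.09
```

Call:
{"op": "jog_arm", "data": {"motion": [{"delta_rot": [0, 0, -0.042], "travel": [0, 0.0031, 0], "claw": 0.01}, {"delta_rot": [0, 0, -0.042], "travel": [0, 0.0031, 0], "claw": 0.01}, {"delta_rot": [0, 0, 0], "travel": [0, 0, 0], "claw": 0.01}]}}

```text
time_s: 9.02
position: [0.5186, -0.1159, 0.0394]
tcp_rot: [-179.7, -0.1, 90.0]
ft_force: [-11.1, 3.0, 0.8]
gripper_width: 0.248
grip_force: 60.0
```

```bash
python3 -c "
from h import *
rep()"
```

```text
t 9.025 pos [ 0.5186 -0.1159  0.0394] yaw 89.99 r 0.0786 ang w -92.64 cr -88.24 lead 2.63 F [-11.1   3.    0.8] Ftan 11.2 Frad -2.5 Tz 0.15
```

Call:
{"op": "jog_arm", "data": {"motion": [{"delta_rot": [0, 0, -0.039], "travel": [0, 0.0032, -0.0002], "claw": 0.01}, {"delta_rot": [0, 0, -0.039], "travel": [0, 0.0032, -0.0002], "claw": 0.01}, {"delta_rot": [0, 0, 0], "travel": [0, 0, 0], "claw": 0.01}]}}

```text
time_s: 9.4
position: [0.5244, -0.1159, 0.0395]
tcp_rot: [-179.6, -0.1, 94.5]
ft_force: [-14.6, 0.2, -0.1]
gripper_width: 0.251
grip_force: 60.0
```

```bash
python3 -c "
from h import *
rep()"
```

```text
t 9.4 pos [ 0.5244 -0.1159  0.0395] yaw 94.46 r 0.0786 ang w -88.42 cr -84.02 lead 2.87 F [-14.6   0.2  -0.1] Ftan 14.6 Frad -0.6 Tz 0.21
```

Call:
{"op": "jog_arm", "data": {"motion": [{"delta_rot": [0, 0, -0.039], "travel": [0, 0.0032, 0], "claw": 0.01}, {"delta_rot": [0, 0, -0.039], "travel": [0, 0.0032, 0], "claw": 0.01}, {"delta_rot": [0, 0, 0], "travel": [0, 0, 0], "claw": 0.01}]}}

```text
time_s: 9.78
position: [0.5304, -0.1156, 0.0393]
tcp_rot: [-179.5, -0.1, 98.9]
ft_force: [-17.0, -0.6, -1.4]
gripper_width: 0.246
grip_force: 60.0
```

```bash
python3 -c "
from h import *
rep()"
```

```text
t 9.775 pos [ 0.5304 -0.1156  0.0393] yaw 98.93 r 0.0786 ang w -83.98 cr -79.58 lead 2.9 F [-17.   -0.6  -1.4] Ftan 16.9 Frad -1.2 Tz 0.27
```

Call:
{"op": "jog_arm", "data": {"motion": [{"delta_rot": [0, 0, -0.037], "travel": [0, 0.003, 0], "claw": 0.01}, {"delta_rot": [0, 0, -0.037], "travel": [0, 0.003, 0], "claw": 0.01}, {"delta_rot": [0, 0, 0], "travel": [0, 0, 0], "claw": 0.01}]}}

```text
time_s: 10.15
position: [0.5362, -0.1148, 0.0393]
tcp_rot: [-179.5, -0.1, 103.2]
ft_force: [-18.6, -3.9, -1.8]
gripper_width: 0.247
grip_force: 60.0
```

```bash
python3 -c "
from h import *
rep()"
```

```text
t 10.15 pos [ 0.5362 -0.1148  0.0393] yaw 103.17 r 0.0787 ang w -79.73 cr -75.33 lead 2.89 F [-18.6  -3.9  -1.8] Ftan 19.0 Frad 0.5 Tz 0.3
```

Call:
{"op": "jog_arm", "data": {"motion": [{"delta_rot": [0, 0, -0.037], "travel": [0, 0.003, 0], "claw": 0.01}, {"delta_rot": [0, 0, -0.037], "travel": [0, 0.003, 0], "claw": 0.01}, {"delta_rot": [0, 0, 0], "travel": [0, 0, 0], "claw": 0.01}]}}

```text
time_s: 10.52
position: [0.5422, -0.1136, 0.0393]
tcp_rot: [-179.5, -0.2, 107.4]
ft_force: [-16.4, -5.1, -1.1]
gripper_width: 0.25
grip_force: 60.0
```

```bash
python3 -c "
from h import *
rep()"
```

```text
t 10.525 pos [ 0.5422 -0.1136  0.0393] yaw 107.4 r 0.0788 ang w -75.33 cr -70.93 lead 2.73 F [-16.4  -5.1  -1.1] Ftan 17.1 Frad 0.8 Tz 0.31
```

Call:
{"op": "jog_arm", "data": {"motion": [{"delta_rot": [0, 0, -0.036], "travel": [0, 0.0028, 0], "claw": 0.01}, {"delta_rot": [0, 0, -0.036], "travel": [0, 0.0028, 0], "claw": 0.01}, {"delta_rot": [0, 0, 0], "travel": [0, 0, 0], "claw": 0.01}]}}

```text
time_s: 10.9
position: [0.5478, -0.1121, 0.0394]
tcp_rot: [-179.6, -0.1, 111.5]
ft_force: [-15.0, -6.6, -2.4]
gripper_width: 0.247
grip_force: 60.0
```

```bash
python3 -c "
from h import *
rep()"
```

```text
t 10.9 pos [ 0.5478 -0.1121  0.0394] yaw 111.53 r 0.079 ang w -71.09 cr -66.69 lead 2.62 F [-15.   -6.6  -2.4] Ftan 16.3 Frad 1.4 Tz 0.28
```

Call:
{"op": "jog_arm", "data": {"motion": [{"delta_rot": [0, 0, -0.036], "travel": [0, 0.0028, 0], "claw": 0.01}, {"delta_rot": [0, 0, -0.036], "travel": [0, 0.0028, 0], "claw": 0.01}, {"delta_rot": [0, 0, 0], "travel": [0, 0, 0], "claw": 0.01}]}}

```text
time_s: 11.28
position: [0.5535, -0.1101, 0.0396]
tcp_rot: [-179.7, -0.1, 115.6]
ft_force: [-12.0, -7.2, -3.1]
gripper_width: 0.245
grip_force: 60.0
```

```bash
python3 -c "
from h import *
rep()"
```

```text
t 11.275 pos [ 0.5535 -0.1101  0.0396] yaw 115.64 r 0.0792 ang w -66.73 cr -62.33 lead 2.37 F [-12.   -7.2  -3.1] Ftan 13.9 Frad 1.8 Tz 0.27
```

Call:
{"op": "jog_arm", "data": {"motion": [{"delta_rot": [0, 0, -0.035], "travel": [0.0002, 0.0026, 0], "claw": 0.01}, {"delta_rot": [0, 0, -0.035], "travel": [0.0002, 0.0026, 0], "claw": 0.01}, {"delta_rot": [0, 0, 0], "travel": [0, 0, 0], "claw": 0.01}]}}

```text
time_s: 11.65
position: [0.5587, -0.1077, 0.0399]
tcp_rot: [-179.8, -0.1, 119.6]
ft_force: [-6.0, -8.2, -5.1]
gripper_width: 0.251
grip_force: 60.0
```

```bash
python3 -c "
from h import *
rep()"
```

```text
t 11.65 pos [ 0.5587 -0.1077  0.0399] yaw 119.65 r 0.0792 ang w -62.53 cr -58.13 lead 2.17 F [-6.  -8.2 -5.1] Ftan 9.1 Frad 4.5 Tz 0.29
```

Call:
{"op": "jog_arm", "data": {"motion": [{"delta_rot": [0, 0, -0.03], "travel": [0.0002, 0.0023, 0], "claw": 0.01}, {"delta_rot": [0, 0, -0.03], "travel": [0, 0.0023, 0], "claw": 0.01}, {"delta_rot": [0, 0, 0], "travel": [0, 0, 0], "claw": 0.01}]}}

```text
time_s: 12.02
position: [0.5633, -0.1049, 0.0403]
tcp_rot: [-179.9, -0.0, 123.1]
ft_force: [-3.8, -6.0, -4.7]
gripper_width: 0.253
grip_force: 60.0
```

```bash
python3 -c "
from h import *
rep()"
```

```text
t 12.025 pos [ 0.5633 -0.1049  0.0403] yaw 123.07 r 0.079 ang w -58.7 cr -54.3 lead 1.77 F [-3.8 -6.  -4.7] Ftan 6.4 Frad 3.1 Tz 0.13
```

Call:
{"op": "jog_arm", "data": {"motion": [{"delta_rot": [0, 0, -0.016], "travel": [0, 0.0012, 0], "claw": 0.01}, {"delta_rot": [0, 0, -0.016], "travel": [0, 0.0012, 0], "claw": 0.01}, {"delta_rot": [0, 0, 0], "travel": [0, 0, 0], "claw": 0.01}, {"delta_rot": [0, 0, 0], "travel": [0, 0, 0], "claw": 0.01}]}}

```text
time_s: 12.52
position: [0.5659, -0.1029, 0.0407]
tcp_rot: [-180.0, -0.0, 124.9]
ft_force: [-1.4, -2.4, -3.2]
gripper_width: 0.252
grip_force: 60.0
```

```bash
python3 -c "
from h import *
rep()"
```

```text
t 12.525 pos [ 0.5659 -0.1029  0.0407] yaw 124.86 r 0.0787 ang w -56.31 cr -51.91 lead 1.17 F [-1.4 -2.4 -3.2] Ftan 2.5 Frad 1.2 Tz -0.0
```

Call:
{"op": "jog_arm", "data": {"motion": [{"delta_rot": [0, 0, -0.016], "travel": [0, 0.0012, 0], "claw": 0.01}, {"delta_rot": [0, 0, 0], "travel": [0, 0, 0], "claw": 0.01}, {"delta_rot": [0, 0, 0], "travel": [0, 0, 0], "claw": 0.01}]}}

```text
time_s: 12.9
position: [0.5673, -0.1017, 0.041]
tcp_rot: [180.0, 0.0, 125.8]
ft_force: [-0.4, -0.1, -3.4]
gripper_width: 0.249
grip_force: 60.0
```

```bash
python3 -c "
from h import *
rep()"
```

```text
t 12.9 pos [ 0.5673 -0.1017  0.041 ] yaw 125.81 r 0.0786 ang w -54.96 cr -50.56 lead 0.77 F [-0.4 -0.1 -3.4] Ftan 0.4 Frad -0.2 Tz 0.0
```

Call:
{"op": "jog_arm", "data": {"motion": [{"delta_rot": [0, 0, -0.018], "travel": [0, 0.0012, 0], "claw": 0.01}, {"delta_rot": [0, 0, 0], "travel": [0, 0, 0], "claw": 0.01}, {"delta_rot": [0, 0, 0], "travel": [0, 0, 0], "claw": 0.01}]}}

```text
time_s: 13.28
position: [0.5682, -0.1011, 0.0409]
tcp_rot: [180.0, 0.0, 126.8]
ft_force: [0.1, -0.5, -3.1]
gripper_width: 0.251
grip_force: 60.0
```

```bash
python3 -c "
from h import *
rep();rep()
s=snap('wrist','w5.png')
cv2.imwrite('pics/c5.png',cv2.resize(s['image'][0:240,130:380],None,fx=2.4,fy=2.4,interpolation=cv2.INTER_CUBIC))"
```

```text
t 13.275 pos [ 0.5682 -0.1011  0.0409] yaw 126.84 r 0.0786 ang w -54.19 cr -49.79 lead 1.03 F [ 0.1 -0.5 -3.1] Ftan 0.2 Frad 0.5 Tz -0.01
t 13.275 pos [ 0.5682 -0.1011  0.0409] yaw 126.84 r 0.0786 ang w -54.19 cr -49.79 lead 1.03 F [ 0.1 -0.5 -3.1] Ftan 0.2 Frad 0.5 Tz -0.01
```

View pics/c5.png

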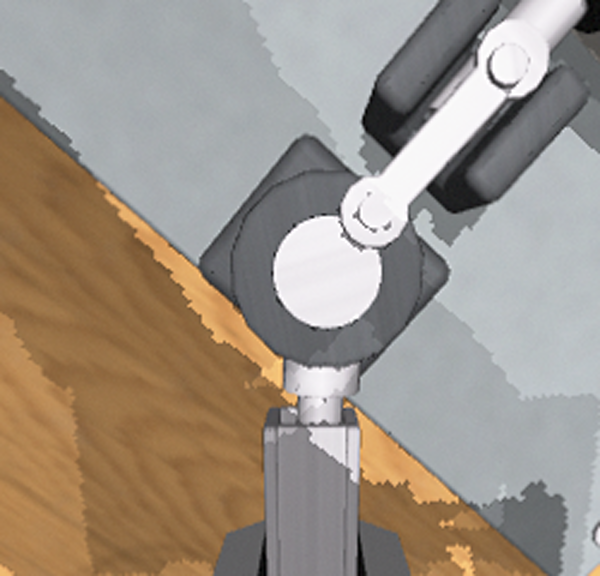

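The view shows the stub at crop x 320, ahead of the bar axis at 311 (about 2 mm). The hub pin at (374,213) is past the line from the hub centre to the link's far pin. Force is near zero, so the lever has snapped over. I'll centre the bar on the stub and draw it off.

Call:
{"op": "jog_arm", "data": {"motion": [{"delta_rot": [0, 0, 0], "travel": [0, 0.0015, 0], "claw": 0.01}, {"delta_rot": [0, 0, 0], "travel": [-0.006, 0, 0], "claw": 0.01}, {"delta_rot": [0, 0, 0], "travel": [-0.008, 0, 0], "claw": 0.01}, {"delta_rot": [0, 0, 0], "travel": [0, 0, 0], "claw": 0.01}]}}

```text
time_s: 13.82
position: [0.578, -0.1122, 0.0408]
tcp_rot: [180.0, 0.0, 126.8]
ft_force: [-0.8, -0.2, -2.5]
gripper_width: 0.246
grip_force: 60.0
```

```bash
python3 -c "
from h import *
rep()"
```

```text
t 13.825 pos [ 0.578  -0.1122  0.0408] yaw 126.81 r 0.0933 ang w -53.25 cr -48.85 lead 0.06 F [-0.8 -0.2 -2.5] Ftan 0.8 Frad -0.3 Tz -0.02
```

Call:
{"op": "jog_arm", "data": {"motion": [{"delta_rot": [0, 0, 0], "travel": [-0.012, 0, 0], "claw": 0.01}, {"delta_rot": [0, 0, 0], "travel": [-0.016, 0, 0], "claw": 0.01}, {"delta_rot": [0, 0, 0], "travel": [-0.016, 0, 0], "claw": 0.01}, {"delta_rot": [0, 0, 0], "travel": [-0.016, 0, 0], "claw": 0.01}, {"delta_rot": [0, 0, 0], "travel": [0, 0, 0], "claw": 0.01}, {"delta_rot": [0, 0, 0], "travel": [0, 0, -0.02], "claw": 0.01}, {"delta_rot": [0, 0, 0], "travel": [0, 0, -0.02], "claw": 0.01}, {"delta_rot": [0, 0, 0], "travel": [0, 0, -0.02], "claw": 0.01}]}}

```text
time_s: 14.82
position: [0.6139, -0.1593, 0.1033]
tcp_rot: [179.9, 0.1, 126.9]
ft_force: [1.0, 0.1, -2.5]
gripper_width: 0.246
grip_force: 60.0
```

Call:
{"op": "jog_arm", "data": {"motion": [{"delta_rot": [0, 0, 0.105], "travel": [0, 0, 0], "claw": 0.01}, {"delta_rot": [0, 0, 0.105], "travel": [0, 0, 0], "claw": 0.01}, {"delta_rot": [0, 0, 0.105], "travel": [0, 0, 0], "claw": 0.01}, {"delta_rot": [0, 0, 0.105], "travel": [0, 0, 0], "claw": 0.01}, {"delta_rot": [0, 0, 0], "travel": [-0.0167, -0.04, 0], "claw": 0.01}, {"delta_rot": [0, 0, 0], "travel": [-0.0167, -0.04, 0], "claw": 0.01}, {"delta_rot": [0, 0, 0], "travel": [-0.0167, -0.04, 0], "claw": 0.01}, {"delta_rot": [0, 0, 0], "travel": [-0.0167, -0.04, 0], "claw": 0.01}, {"delta_rot": [0, 0, 0], "travel": [-0.0167, -0.04, 0], "claw": 0.01}, {"delta_rot": [0, 0, 0], "travel": [0, 0, 0], "claw": 0.01}]}}

```text
time_s: 16.08
position: [0.4357, -0.2866, 0.1023]
tcp_rot: [180.0, 0.1, 102.6]
ft_force: [0.8, -0.4, -2.0]
gripper_width: 0.253
grip_force: 60.0
```

```bash
python3 -c "
from h import *
rep()"
```

```text
t 16.075 pos [ 0.4357 -0.2866  0.1023] yaw 102.62 r 0.2637 ang w -109.14 cr -104.74 lead 31.76 F [ 0.8 -0.4 -2. ] Ftan -0.9 Frad 0.1 Tz 0.02
```

Call:
{"op": "jog_arm", "data": {"motion": [{"delta_rot": [0, 0, 0], "travel": [0, 0, 0.035], "claw": 0.01}, {"delta_rot": [0, 0, 0], "travel": [0, 0, 0.035], "claw": 0.01}, {"delta_rot": [0, 0, 0], "travel": [0, 0, 0.018], "claw": 0.01}, {"delta_rot": [0, 0, 0], "travel": [0, 0, 0.007], "claw": 0.01}, {"delta_rot": [0, 0, 0], "travel": [0, 0, 0.003], "claw": 0.01}, {"delta_rot": [0, 0, 0], "travel": [0, 0, 0.001], "claw": 0.01}, {"delta_rot": [0, 0, 0], "travel": [0, 0, 0], "claw": 0.01}]}}

```text
time_s: 16.95
position: [0.4375, -0.2855, 0.0026]
tcp_rot: [180.0, 0.1, 102.8]
ft_force: [0.4, -0.3, 0.2]
gripper_width: 0.245
grip_force: 60.0
```

Call:
{"op": "jog_arm", "data": {"motion": [{"delta_rot": [0, 0, 0], "travel": [0, 0, 0], "claw": 0.04}, {"delta_rot": [0, 0, 0], "travel": [0, 0, 0], "claw": 0.06}, {"delta_rot": [0, 0, 0], "travel": [0, 0, 0], "claw": 0.06}, {"delta_rot": [0, 0, 0], "travel": [0, 0, 0], "claw": 0.06}, {"delta_rot": [0, 0, 0], "travel": [0, 0, -0.02], "claw": 0.06}, {"delta_rot": [0, 0, 0], "travel": [0, 0, -0.04], "claw": 0.06}, {"delta_rot": [0, 0, 0], "travel": [0, 0, -0.05], "claw": 0.06}, {"delta_rot": [0, 0, 0], "travel": [0, 0, -0.05], "claw": 0.06}, {"delta_rot": [0, 0, 0], "travel": [0, 0, 0], "claw": 0.06}]}}

```text
time_s: 18.08
position: [0.4383, -0.2861, 0.1654]
tcp_rot: [179.8, 0.3, 102.8]
ft_force: [-0.5, -0.2, -0.2]
gripper_width: 0.642
grip_force: 0.0
```

```bash
python3 -c "
from h import *
rep()
s=snap('side','s6.png');w=snap('wrist','w6.png')
M=np.hstack([cv2.resize(s['image'][160:290,170:300],(400,400),interpolation=cv2.INTER_CUBIC),cv2.resize(w['image'],(400,300))[:, :] if 0 else cv2.copyMakeBorder(cv2.resize(w['image'],(400,300)),0,100,0,0,cv2.BORDER_CONSTANT)])
cv2.imwrite('pics/c6.png',M)"
```

```text
t 18.075 pos [ 0.4383 -0.2861  0.1654] yaw 102.78 r 0.2625 ang w -108.64 cr -104.24 lead 31.42 F [-0.5 -0.2 -0.2] Ftan 0.4 Frad 0.4 Tz -0.06
```

View pics/c6.png

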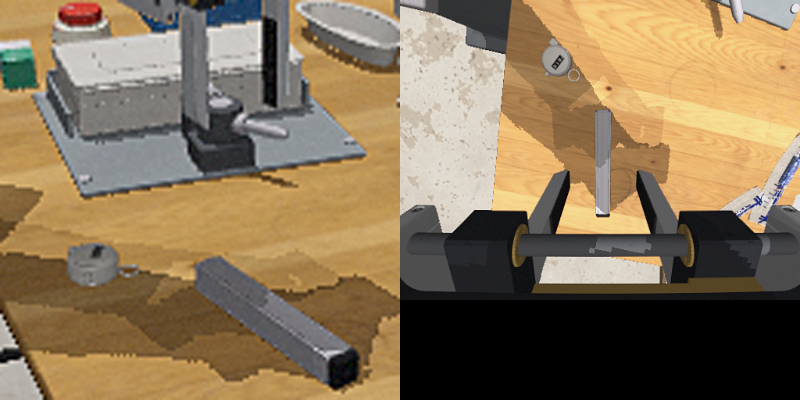

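The side crop shows the lever resting over on the locked side, with its tip at (285,132). The bar lies flat on the bare table from (210,265) to (345,365), and the counter hasn't moved. Handing in.

```bash
python3 -c "
from bench import *
print(close_job())"
```

```text
the job is handed in; nothing more can be done
None
```

The job is handed in at about 18 s: the lever is past its dead point and holding on its own, the bar lies flat on the bare table clear of the clamp, and the last pictures show no bystander moved; the judge returned no verdict.

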